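Sweep the turning offcuts into the bench tray

ROBOT

A 6-joint arm with a two-finger parallel gripper is mounted at the origin on the work surface. World frame = base frame: x ahead of the robot, y to its left, z up, the work surface at z = 0. Lengths are in m, angles in rad, forces in N, time in s.
With the tool pointing down it reaches from about 0.425 to 0.95 m from the base axis. Payload 3.5 kg.
Tool frame: the origin (TCP) lies midway between the tips of the shut fingers; the grasp point (between the pads) lies 19 mm behind it; z points along the fingers, y is the line along which they close (so a half turn about z gives the same grasp; the last joint's range is limited). The gripper opens to 85 mm and grips with 20 to 120 N. Pads are 22 mm wide; open, the fingers measure 114 mm over their backs; the gripper's body (76 mm by 85 mm) begins 54 mm behind the grasp point. The pads swing forward as they close: fully open they stand 13 mm farther back than shut.
Start: joints at [1.092, 0.286, 1.577, -0, 1.279, -0.15], TCP at [0.218, 0.639, 0.231] pointing down, gripper open.
Joint ranges: [-2.77, 2.77], [-0.9, 2.22], [0.21, 2.48], [-1.53, 4.67], [0.24, 2.81], [-2.84, 2.84]. Speed limits (rad/s): [2.79, 2.79, 3.14, 3.14, 3.14, 3.14].

INTERFACE

Orientations are given as a unit quaternion [x, y, z, w].
In Python, from plant import get_state, read_camera, ctrl gives the robot as it stands.
- The arm moves only by the shell command python3 -m crank 'ROWS' [FORCE]. ROWS is JSON, a list of rows, each a list of 3 entries, a list of its own where there are three numbers: the shift along the tool's x, y, z in mm, then the turn about the tool's z in degrees, then the closure in counts, from 0 (fully open) to 255 (shut). In form: [[[tx, ty, tz], yaw, claw], ...]. A call has 1 to 10 rows; each row is the pose to reach, as a shift and turn from the pose commanded when the call began, along the tool's axes at that moment; what a row does not reach only later rows make up. A row lasts 1/10 s, in which the tool goes at most 50 mm and 8.59 degrees, less where a joint would pass 70% of its speed; a pose out of reach is approached as far as the arm can. A call with a gripper value outside its range is refused whole. The fingers move at their own pace and stop on an object; FORCE is the grip in N (left out, the last holds). Time passes only in rows, so rows that repeat a pose let the fingers close. It gives the time, the measured TCP pose, the force, the opening and the grip force at its end, in the units of the state.
- get_state(): the state, without advancing time (a new reading comes with each control period).
- read_camera(name): name is "side" or "top" or "wrist"; returns a dict with "frame" (384x512x3 uint8, blue, green, red), "range_z" (384x512 float32, m along the optical axis (not along the pixel's ray), 0 where there is no reading), "vfov" (degrees; the focal length in pixels is half the picture's height over the tangent of half this angle, whatever the lens; pixels are square), "cx", "cy" (the principal point, pixels), "k1" (the pictures are not rectified: a ray, as slopes to the right and down, at radius r is drawn at 1 + k1 r^2 times it, then the intrinsics apply), "origin" and "orientation" of the camera in the world. Camera axes: x right, y down, z forward; pixel columns grow to the right and rows downward; lengths in m; the calibration is good to about 2 mm. A picture is of the moment at which its call begins.
- ctrl.sign_off(): hands the job in; it is judged then, once.
The state is a dict: "time": time; "qpos": joint angles; "dq": joint speeds; "joint_efforts": joint torques, N m; "eef_pos": TCP position; "tcp_rot": TCP orientation; "contact_force": force on the tool from outside, world axes, zero at the start; "wrist_torque": the same for the moment, N m; "opening": opening from 0.0 (shut) to 1.0 (fully open); "finger_force": force on a finger pad.
Only numpy, scipy, OpenCV 4.12 (cv2) and the standard library are available. Lean on these libraries where they do the work, as an engineer would, in place of code of your own. Each camera call takes 0.05 s, during which the arm holds its last target. There are 200 camera calls.

TASK

Clear the bench after turning: push the three wooden offcuts across the bench top with your fingers, through the open side of the three-walled offcut tray, until all three lie still and wholly inside it. Slide them along the bench and never pick one up. Leave the turned knob, the tealight holder, the gouge and the glue bottle where they are.

Things in the scene. Friction and masses are not known exactly. Their poses are not given: they have to be found in the camera images.
- tray: Tray fixed to the bench: three dark wooden walls 34 mm high, 12 mm thick; steel floor level with the bench, no lip. Inside 150 mm deep, 180 mm wide. Origin: middle of its open side (mouth), at bench height. Own +x points into the tray (back wall's inner face at 150 mm), y along the mouth (side walls' inner faces at +90 and -90 mm), z up. The mouth faces the robot's right (world -y) within 20 degrees.
- block_c (a point): Offcut 1: square wooden block 38 x 38 mm, 26 mm high, lying flat loose on the bench, turned any way, about 30 g. This point is its centre, 13 mm above its underside.
- disc_c (a point): Offcut 2: plain round wooden disc, 42 mm diameter, 24 mm high, lying flat loose on the bench, about 30 g. This point is on its axis, 12 mm above its underside.
- stub_c (a point): Offcut 3: stepped round wooden stub lying flat loose on the bench, a disc of 42 mm diameter and 16 mm high with a 24 mm diameter, 14 mm high tenon on top (30 mm high in all), about 30 g. This point is on its axis, 12 mm above its underside.
- knob: Bystander, stays where it is: finished turned drawer knob of light wood, up to 38 mm diameter, 44 mm high, standing loose on its narrow foot. Origin: centre of its underside.
- holder: Bystander, stays where it is: finished turned tealight holder of dark wood, 72 mm diameter, 40 mm high, with a hollow in its top, loose. Origin: centre of its underside.
- gouge: Bystander, stays where it is: woodturning gouge lying loose on the bench, dark wooden handle and steel blade, 26 mm thick, about 315 mm long along its own x, from -150 mm (handle end) to +165 mm (blade tip). Origin: on the bench below the handle's front half.
- glue: Bystander, stays where it is: yellow glue bottle standing loose, 56 mm diameter, 140 mm high. Origin: centre of its underside.

How it is judged:
At the end, for the whole second after the job is handed in: The centres of block, disc and stub are each at least 18 mm inside the tray's mouth line and between its walls, less than 27 mm above the bench, and all three are at rest (under 20 mm/s) (x of block_c in the frame of tray between 0.018 and 0.15 m and y of block_c in the frame of tray between -0.09 and 0.09 m and height (world z) of each of block_c, disc_c, stub_c below 0.027 m and linear speed of each of block, disc, stub below 0.02 m/s and x of disc_c in the frame of tray between 0.018 and 0.15 m and y of disc_c in the frame of tray between -0.09 and 0.09 m and x of stub_c in the frame of tray between 0.018 and 0.15 m and y of stub_c in the frame of tray between -0.09 and 0.09 m); the robot touches nothing.
It fails at once if an offcut is lifted off the bench (its centre point over 27 mm high) (height (world z) of any of block_c, disc_c, stub_c above 0.027 m).
It fails at once if the knob, holder, gouge or glue bottle is displaced by more than 20 mm or knocked over (distance of any of knob, holder, gouge, glue from where it was at the start of the episode above 0.02 m or angle between any of knob, holder, gouge, glue's own z axis and vertical above 0.35 rad).
It also fails if it takes over 72 s, if anything falls off the work surface, if the arm or the gripper's body presses on something with over 40 N, if the wrist force passes 120 N, or if a joint passes its speed limit or range.

## Working session

There is one attempt and no reset: what is moved stays moved. The work goes in short steps, Python scripts to look and compute and a shell command to move; the robot and the scene stay as the last step left them, time stands still between calls to the robot, and variables do not carry over. Pictures are saved under pics/ and viewed, at most 10 in all, crops included, and the job is handed in when it is done.

```bash
mkdir -p pics
cat > h.py <<'E'
import numpy as np, cv2
from scipy.spatial.transform import Rotation as R
from plant import get_state, read_camera, ctrl
def world(c):
    h,w=c["range_z"].shape; f=h/2/np.tan(np.radians(c["vfov"])/2)
    K=np.array([[f,0,c["cx"]],[0,f,c["cy"]],[0,0,1.]])
    u,v=np.meshgrid(np.arange(w),np.arange(h))
    p=np.stack([u,v],-1).reshape(-1,1,2).astype(np.float64)
    s=cv2.undistortPoints(p,K,np.array([c["k1"],0,0,0.]),).reshape(h,w,2)
    z=c["range_z"][...,None]
    P=np.concatenate([s*z,z],-1)
    return P@R.from_quat(c["orientation"]).as_matrix().T+np.array(c["origin"])
E
python3 - <<'E'
from h import *
s=get_state();print(s)
for n in("top","side"):
    c=read_camera(n);cv2.imwrite(f"pics/{n}0.png",c["frame"]);np.savez(f"{n}0.npz",P=world(c),f=c["frame"],z=c["range_z"])
    print(n,c["origin"],c["orientation"],c["vfov"],c["k1"])
E
```

```text
{'time': 0.0, 'qpos': array([ 1.09202369e+00,  2.87161295e-01,  1.57814814e+00,  8.94273361e-06,
        1.27858054e+00, -1.49943165e-01]), 'dq': array([-0.00162204, -0.00049494, -0.00073517,  0.00075826, -0.00106467,
        0.00223615]), 'joint_efforts': array([ 5.60123244e-04, -4.05986273e+01, -2.92628467e+01, -1.11746915e-04,
        5.92244192e-03, -5.39413762e-06]), 'eef_pos': array([0.21761718, 0.63828291, 0.2299657 ]), 'tcp_rot': array([ 1.63676154e-01,  9.86513455e-01, -1.09104842e-03, -3.59243635e-04]), 'contact_force': array([ 0.19908553,  0.14437782, -0.00365118]), 'wrist_torque': array([ 0.03394945,  0.01535922, -0.00039268]), 'finger_force': 0.0, 'opening': 1.0039990617956216}
top [ 0.48957815 -0.00853275  1.21395142] [-0.70077633  0.71259477 -0.02490862  0.0223784 ] 53.204154841921756 -0.10160409241436161
side [ 0.19191082 -0.90998959  0.57990003] [ 0.84455623 -0.17521323  0.10146592 -0.49571138] 51.73280002512028 0.02784227820023983
```

View pics/top0.png

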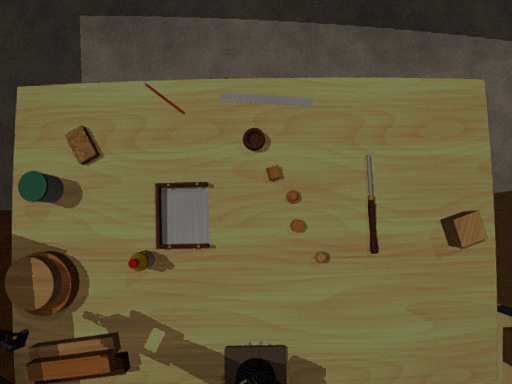

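View pics/side0.png

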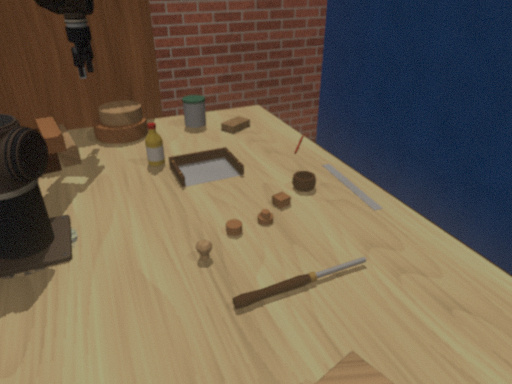

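Top view: tray at cols 157–210, rows 183–248 with its mouth to the right (col 210). The block is at (274,173), stub (293,197), disc (298,226), knob (321,258), holder (254,139), gouge around (372,205) and glue at (138,262). The side view agrees: block (282,200), stub (265,217), disc (234,228).

Run:
```python
from h import *
D={n:np.load(n+"0.npz") for n in("top","side")}
px={"top":dict(block=(274,173),stub=(293,197),disc=(298,226),knob=(321,258),holder=(254,139)),
"side":dict(block=(282,200),stub=(265,217),disc=(234,228),knob=(204,248),holder=(304,181))}
for n in D:
  P=D[n]["P"]
  for k,(u,v) in px[n].items():
    c=P[v,u]; m=(np.hypot(*(P[...,:2]-c[:2]).transpose(2,0,1))<.045)&(P[...,2]>.009)&(P[...,2]<.06)
    q=P[m]; t=q[q[:,2]>np.percentile(q[:,2],90)-.005]
    print(n,k,len(q),"bbox mid",((q.max(0)+q.min(0))/2)[:2].round(4),"ext",np.ptp(q[:,:2],axis=0).round(3),"topmean",t.mean(0).round(4), "rect",[np.round(a,3) for a in cv2.minAreaRect(t[:,:2].astype(np.float32)*1000)])
P=D["top"]["P"]
# tray walls
m=(P[...,2]>.025)&(P[...,2]<.045); m[:178]=0;m[253:]=0;m[:,:152]=0;m[:,215:]=0
q=P[m];print("tray",cv2.minAreaRect(q[:,:2].astype(np.float32)*1000), q[:,2].mean())
for lo,hi in((183,190),(241,250)):
  mm=m.copy();mm[:lo]=0;mm[hi:]=0;mm[:,:166]=0;w=P[mm];print(np.polyfit(w[:,1],w[:,0],1),w.mean(0),w.min(0),w.max(0))
m=(P[...,2]>.009); m[:150]=0;m[258:]=0;m[:,:355]=0;m[:,390:]=0;q=P[m];print("gouge",q.min(0),q.max(0))
print("bench z",P[280,200],P[200,250],D["side"]["P"][240,330])
```

```text
top block 155 bbox mid [ 0.6377 -0.0653] ext [0.044 0.04 ] topmean [ 0.6365 -0.0658  0.0264] rect [array([637.413, -65.081]), array([37.85 , 37.612]), np.float64(13.584)]
top stub 139 bbox mid [ 0.5622 -0.1242] ext [0.038 0.041] topmean [ 0.5614 -0.1243  0.0292] rect [array([ 561.502, -124.041]), array([18.951, 19.179]), np.float64(89.997)]
top disc 146 bbox mid [ 0.47   -0.1364] ext [0.04  0.041] topmean [ 0.4696 -0.1367  0.0242] rect [array([ 469.901, -136.652]), array([39.508, 39.727]), np.float64(43.303)]
top knob 116 bbox mid [ 0.3739 -0.2039] ext [0.034 0.035] topmean [ 0.3739 -0.2022  0.042 ] rect [array([ 375.783, -203.151]), array([27.716, 30.475]), np.float64(88.56)]
top holder 406 bbox mid [ 0.7427 -0.006 ] ext [0.067 0.07 ] topmean [ 0.7427 -0.0054  0.0401] rect [array([743.211,  -4.398]), array([65.529, 63.487]), np.float64(49.065)]
side block 177 bbox mid [ 0.636  -0.0688] ext [0.046 0.043] topmean [ 0.634  -0.0696  0.024 ] rect [array([635.189, -68.051]), array([39.551, 37.989]), np.float64(16.814)]
side stub 157 bbox mid [ 0.5591 -0.1297] ext [0.041 0.041] topmean [ 0
[... 544 characters left out ...]
rect [array([734.284, -20.99 ]), array([38.632, 61.836]), np.float64(66.27)]
tray ((509.0228576660156, 222.48312377929688), (202.69259643554688, 161.5211944580078), 0.6275927424430847) 0.03347350145637053
[-1.04002757e-04  6.03068056e-01] [0.60304608 0.21129904 0.03369419] [0.5980053  0.14483152 0.02589655] [0.60823691 0.26950893 0.03935465]
[0.0050458  0.41330589] [0.41435059 0.20704346 0.03341153] [0.40720297 0.1406522  0.02568375] [0.41949029 0.27210368 0.03940593]
gouge [ 0.37876479 -0.38738676  0.00924655] [ 0.6892979  -0.00853275  1.21395142]
bench z [ 3.03147358e-01  1.71293669e-01 -1.60650998e-04] [ 5.52841836e-01  9.78634613e-03 -1.47442682e-04] [ 0.67013006 -0.26611901 -0.00118797]
```

```bash
cat > go.py <<'E'
# python3 go.py x y z dir ... : shift (tool mm) and turn so that tool x points at dir deg in world, from the present pose
import sys
from h import *
s=get_state();T=R.from_quat(s["tcp_rot"]).as_matrix();d0=np.degrees(np.arctan2(T[1,0],T[0,0]))
print("t",round(s["time"],2),s["eef_pos"].round(4),"dir",round(d0,1),"F",s["contact_force"].round(1),"tilt",T[:2,2].round(3))
a=list(map(float,sys.argv[1:]))
for i in range(0,len(a),4):
    print(a[i:i+4],((np.array(a[i:i+3])-s["eef_pos"])@T*1000).round(1),"yaw",round((d0-a[i+3]+180)%360-180,1))
E
python3 go.py .5 .25 .23 120  .469 -.205 .23 91
```

```text
t 0.1 [0.2177 0.6383 0.2301] dir 161.2 F [-0.7  0.5  0.2] tilt [-0.001 -0.002]
[0.5, 0.25, 0.23, 120.0] [-392.6 -276.3    0.5] yaw 41.2
[0.469, -0.205, 0.23, 91.0] [-510.2 -717.     1.4] yaw 70.2
```

```bash
python3 -m crank '[[[-40,-28,0],5,183],[[-80,-56,0],10,183],[[-120,-84,0],15,183],[[-160,-112,0],20,183],[[-200,-140,0],25,183],[[-240,-168,0],30,183],[[-280,-196,0],34,183],[[-320,-224,0],37,183],[[-360,-252,0],40,183],[[-392,-276,0],41,183]]' 30; python3 go.py .469 -.205 .23 91
```

```text
time: 1.1
eef_pos: [0.5007, 0.2487, 0.2309]
tcp_rot: [0.5, 0.866, -0.0, -0.0]
contact_force: [-0.5, 0.7, -0.4]
opening: 0.282
finger_force: 0.0
t 1.1 [0.5007 0.2487 0.2309] dir 120.0 F [-0.5  0.7 -0.4] tilt [-0. -0.]
[0.469, -0.205, 0.23, 91.0] [-377.  -254.5    1.1] yaw 29.0
```

```bash
python3 -m crank '[[[-38,-25,0],3,183],[[-76,-50,0],6,183],[[-114,-76,0],9,183],[[-152,-102,0],12,183],[[-190,-128,0],15,183],[[-228,-154,0],18,183],[[-266,-180,0],21,183],[[-304,-205,0],24,183],[[-342,-230,0],27,183],[[-377,-254,0],29,183]]'; python3 go.py .469 -.205 .004 91
```

```text
time: 2.1
eef_pos: [0.4689, -0.2044, 0.231]
tcp_rot: [0.701, 0.713, -0.0, -0.0]
contact_force: [0.7, -0.5, 0.2]
opening: 0.285
finger_force: 0.0
t 2.1 [ 0.4689 -0.2044  0.231 ] dir 91.0 F [ 0.7 -0.5  0.2] tilt [-0.  0.]
[0.469, -0.205, 0.004, 91.0] [-6.00e-01  1.00e-01  2.27e+02] yaw 0.0
```

```bash
python3 -m crank '[[[0,0,50],0,183],[[0,0,100],0,183],[[0,0,150],0,183],[[0,0,190],0,183],[[0,0,215],0,183],[[0,0,226],0,183],[[0,0,226],0,183]]'
python3 - <<'E'
from h import *
c=read_camera("side");cv2.imwrite("pics/s1.png",cv2.resize(c["frame"][130:290,150:350],None,fx=3,fy=3))
E
python3 go.py .469 -.205 .004 91 .462 .231 .004 91
```

```text
time: 2.8
eef_pos: [0.4684, -0.2017, 0.0037]
tcp_rot: [0.7, 0.714, -0.0, -0.002]
contact_force: [0.7, -0.5, 0.2]
opening: 0.278
finger_force: 0.0
t 2.85 [ 0.4697 -0.2025  0.0054] dir 91.2 F [ 0.3 -0.1  0.7] tilt [-0.  0.]
[0.469, -0.205, 0.004, 91.0] [-2.4 -0.7  1.4] yaw 0.2
[0.462, 0.231, 0.004, 91.0] [433.6   1.1   1.5] yaw 0.2
```

View pics/s1.png

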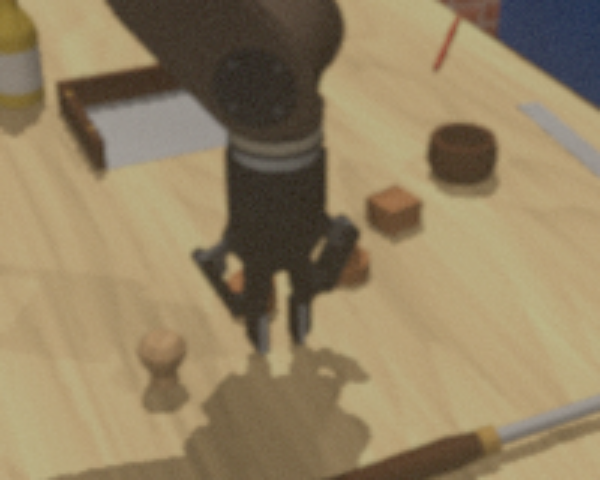

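The crop shows the fingers at (260–300,340), standing behind the disc at (245,290) and lined up with it. The knob at (160,360) is clear.

```bash
python3 -m crank '[[[15,0,1],0,183],[[30,0,1],0,183],[[45,0,1],0,183],[[60,0,1],0,183],[[75,0,1],0,183],[[90,0,1],0,183],[[105,0,1],0,183],[[120,0,1],0,183],[[135,0,1],0,183],[[150,0,1],0,183]]'
python3 - <<'E'
from h import *
c=read_camera("side");cv2.imwrite("pics/s2.png",cv2.resize(c["frame"][130:290,150:350],None,fx=3,fy=3))
E
python3 go.py .462 .231 .004 91
```

```text
time: 3.85
eef_pos: [0.4665, -0.0514, 0.0043]
tcp_rot: [0.7, 0.714, -0.0, -0.0]
contact_force: [-0.3, 0.1, 0.7]
opening: 0.284
finger_force: 0.2
t 3.9 [ 0.4658 -0.0496  0.004 ] dir 91.2 F [-1.   1.7  0.2] tilt [-0.001  0.001]
[0.462, 0.231, 0.004, 91.0] [280.7   2.1   0.4] yaw 0.2
```

View pics/s2.png

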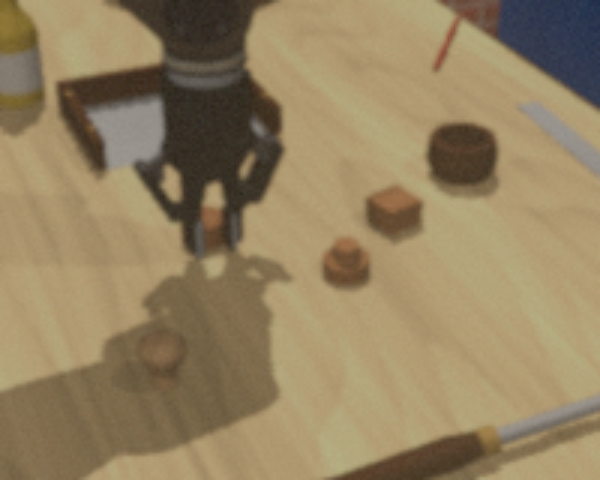

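The disc is cradled between the fingers at (210,225), while the stub (345,262) and block (393,210) haven't moved. I'll carry on pushing.

```bash
python3 -m crank '[[[15,0,0],0,183],[[30,0,0],0,183],[[45,0,0],0,183],[[60,0,0],0,183],[[75,0,0],0,183],[[90,1,0],0,183],[[105,1,0],0,183],[[120,1,0],0,183],[[135,1,0],0,183],[[150,1,0],0,183]]'; python3 -m crank '[[[15,0,0],0,183],[[30,0,0],0,183],[[45,0,0],0,183],[[60,0,0],0,183],[[75,0,0],0,183],[[90,1,0],0,183],[[105,1,0],0,183],[[116,1,0],0,183],[[125,1,0],0,183],[[127,1,0],0,183]]'; python3 go.py .462 .15 .004 91 .5 .05 .1 100 .648 -.125 .1 104.8
```

```text
time: 4.9
eef_pos: [0.4644, 0.0982, 0.0042]
tcp_rot: [0.7, 0.714, -0.0, -0.0]
contact_force: [-0.2, -0.8, 0.7]
opening: 0.285
finger_force: 0.1
time: 5.9
eef_pos: [0.4628, 0.2252, 0.0043]
tcp_rot: [0.7, 0.715, -0.0, -0.0]
contact_force: [-0.9, -0.4, -0.6]
opening: 0.286
finger_force: 0.1
t 5.9 [0.4628 0.2252 0.0043] dir 91.2 F [-0.9 -0.4 -0.6] tilt [-0. -0.]
[0.462, 0.15, 0.004, 91.0] [-75.2  -2.4   0.3] yaw 0.2
[0.5, 0.05, 0.1, 100.0] [-176.    33.4  -95.7] yaw -8.8
[0.648, -0.125, 0.1, 104.8] [-354.1  177.7  -95.8] yaw -13.6
```

```bash
python3 -m crank '[[[-30,0,0],0,183],[[-60,0,0],0,183],[[-75,0,-40],0,183],[[-90,5,-80],0,183],[[-130,15,-96],-2,183],[[-175,33,-96],-4,183],[[-215,65,-96],-6,183],[[-250,97,-96],-8,183],[[-285,128,-96],-10,183],[[-320,155,-96],-12,183]]';  python3 -m crank '[[[-34,23,0],-1.6,183],[[-34,23,0],-1.6,183],[[-34,23,0],-1.6,183]]'
python3 - <<'E'
from h import *
c=read_camera("top");P=world(c)
m=(P[...,2]>.009)&(P[...,2]<.03);m[:150]=0;m[245:]=0;m[:,160:208]*=1
for name,(x,y) in dict(block=(.636,-.067),stub=(.56,-.126),disc=(.463,.255)).items():
    d=P[m];q=d[np.hypot(d[:,0]-x,d[:,1]-y)<.032];print(name,len(q),((q.max(0)+q.min(0))/2).round(4),np.ptp(q,axis=0).round(3), cv2.minAreaRect(q[:,:2].astype(np.float32)*1000)[2])
E
python3 go.py .648 -.125 .004 104.8
```

```text
time: 6.9
eef_pos: [0.6255, -0.0945, 0.1003]
tcp_rot: [0.621, 0.784, 0.0, 0.0]
contact_force: [0.2, 0.1, 0.1]
opening: 0.285
finger_force: 0.0
time: 7.2
eef_pos: [0.6542, -0.121, 0.0995]
tcp_rot: [0.611, 0.792, -0.0, -0.001]
contact_force: [-0.0, 0.6, 0.3]
opening: 0.281
finger_force: 0.0
t 7.25 [ 0.6536 -0.12    0.0996] dir 104.7 F [ 0.5 -0.2  0.4] tilt [-0.002  0.001]
[0.648, -0.125, 0.004, 104.8] [-3.5 -6.6 95.6] yaw -0.1Traceback (most recent call last):
  File "<stdin>", line 3, in <module>
numpy._core._exceptions._UFuncOutputCastingError: Cannot cast ufunc 'multiply' output from dtype('int64') to dtype('bool') with casting rule 'same_kind'
```

```bash
python3 -m crank '[[[-3,-5,40],0,183],[[-3,-5,75],0,183],[[-3,-5,96],0,183],[[-3,-5,96],0,183]]'; python3 go.py .562 .226 .004 104.5
cat > loc.py <<'E'
from h import *
import sys
c=read_camera("top");P=world(c)
m=(P[...,2]>.009)&(P[...,2]<.034);d=P[m]
a=list(map(float,sys.argv[1:]))
for x,y in zip(a[::2],a[1::2]):
    q=d[np.hypot(d[:,0]-x,d[:,1]-y)<.034]
    if len(q):print(len(q),((q.max(0)+q.min(0))/2).round(4),np.ptp(q,axis=0).round(3), cv2.minAreaRect(q[:,:2].astype(np.float32)*1000)[2])
E
python3 loc.py .56 -.126 .463 .253
```

```text
time: 7.65
eef_pos: [0.6486, -0.1227, 0.0026]
tcp_rot: [0.61, 0.792, -0.0, -0.002]
contact_force: [-0.3, 0.4, 0.1]
opening: 0.277
finger_force: 0.0
t 7.65 [ 0.6486 -0.1227  0.0026] dir 104.8 F [-0.3  0.4  0.1] tilt [-0.003  0.001]
[0.562, 0.226, 0.004, 104.5] [359.2   5.5  -0.7] yaw 0.3
138 [0.4622 0.2558 0.0216] [0.037 0.042 0.018] 27.734655380249023
```

```bash
python3 -m crank '[[[15,0,0],0,183],[[30,0,0],0,183],[[45,1,0],0,183],[[60,1,0],0,183],[[75,1,0],0,183],[[90,1,0],0,183],[[105,2,0],0,183],[[120,2,0],0,183],[[135,2,0],0,183],[[150,2,0],0,183]]'; python3 -m crank '[[[15,0,0],0,183],[[30,0,0],0,183],[[45,1,0],0,183],[[60,1,0],0,183],[[75,1,0],0,183],[[90,1,0],0,183],[[90,1,0],0,183]]'
python3 - <<'E'
from h import *
c=read_camera("side");cv2.imwrite("pics/s3.png",cv2.resize(c["frame"][110:270,150:350],None,fx=3,fy=3))
E
python3 go.py .562 .226 .004 104.5
```

```text
time: 8.7
eef_pos: [0.6139, 0.0223, 0.0043]
tcp_rot: [0.61, 0.792, 0.0, -0.0]
contact_force: [0.4, -0.1, 0.5]
opening: 0.285
finger_force: 0.1
time: 9.4
eef_pos: [0.5973, 0.0902, 0.0064]
tcp_rot: [0.606, 0.795, -0.011, 0.014]
contact_force: [5.2, -61.8, -1.1]
opening: 0.28
finger_force: 30.8
t 9.45 [0.5972 0.0902 0.0063] dir 105.2 F [  5.  -60.7  -0.2] tilt [ 0.008 -0.033]
[0.562, 0.226, 0.004, 104.5] [140.3   1.6  -2.5] yaw 0.7
```

View pics/s3.png

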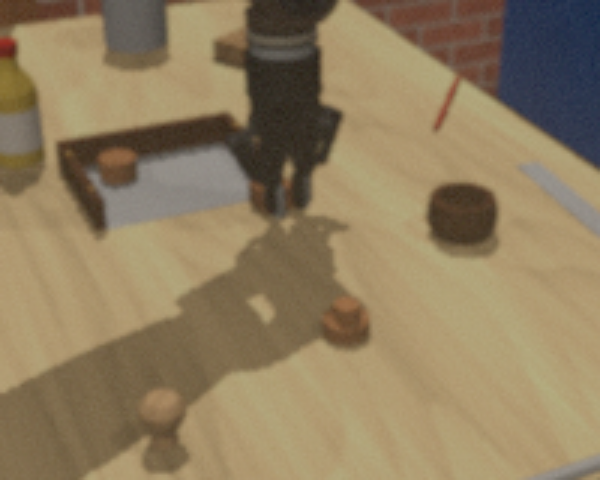

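The block at (270,195) has jammed against the end of the tray's far wall, because my diagonal was too shallow, and the force is 61 N. I'll back off, push the block sideways (world -x), then push it in.

```bash
python3 -m crank '[[[-20,0,0],0,183],[[-40,0,0],0,183],[[-60,0,0],0,183],[[-80,0,-40],0,183],[[-80,20,-90],0,183],[[-80,60,-100],0,183],[[-80,100,-100],0,183]]'; python3 loc.py .59 .11 .56 -.126;python3 go.py .68 .1 .1 180
```

```text
time: 10.15
eef_pos: [0.7129, 0.057, 0.1099]
tcp_rot: [0.611, 0.792, 0.002, 0.004]
contact_force: [1.1, 0.3, -0.1]
opening: 0.282
finger_force: 0.0
138 [ 0.561  -0.1255  0.0214] [0.041 0.038 0.025] 88.19747161865234
t 10.2 [0.7168 0.0584 0.1071] dir 104.7 F [1.2 0.5 1.3] tilt [0.011 0.001]
[0.68, 0.1, 0.1, 180.0] [ 49.6 -25.1   6.8] yaw -75.3
```

Run:
```python
from h import *
c=read_camera("side");P=world(c)
m=(P[...,2]>.012)&(P[...,2]<.03)&(P[...,0]>.54)&(P[...,0]<.65)&(P[...,1]>.05)&(P[...,1]<.139)
q=P[m];print(len(q),q.min(0),q.max(0));t=q[q[:,2]>.021];print(t.mean(0),cv2.minAreaRect(t[:,:2].astype(np.float32)*1000))
cv2.imwrite("pics/s4.png",cv2.resize(c["frame"][110:270,150:350],None,fx=3,fy=3))
```

```text
124 [0.56547272 0.09343671 0.01201073] [0.6095473  0.13665139 0.02795277]
[0.5868674  0.11394269 0.02434392] ((587.4000854492188, 116.6231918334961), (40.57088088989258, 39.1883544921875), 15.337808609008789)
```

View pics/s4.png

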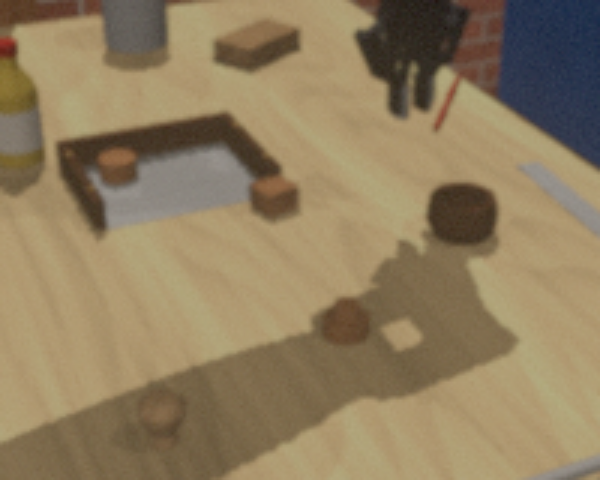

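The block is at (273,195), about (0.588, 0.117), touching the end of the wall. I'll push it along -tool y with the back of a finger.

```bash
python3 go.py .665 .127 .004 104.7 .585 .106 .004 104.7
```

```text
t 10.25 [0.7132 0.058  0.1053] dir 104.8 F [-0.7 -0.1  0. ] tilt [0.005 0.   ]
[0.665, 0.127, 0.004, 104.7] [ 79.1 -29.5 101. ] yaw 0.1
[0.585, 0.106, 0.004, 104.7] [  79.3 -112.2  100.7] yaw 0.1
```

```bash
python3 -m crank '[[[40,-15,10],0,183],[[79,-29,40],0,183],[[79,-29,75],0,183],[[79,-29,98],0,183],[[79,-29,101],0,183],[[79,-29,101],0,183]]';python3 go.py .665 .127 .004 104.7 .585 .106 .004 104.7
```

```text
time: 10.85
eef_pos: [0.66, 0.1259, 0.0025]
tcp_rot: [0.61, 0.792, -0.001, -0.001]
contact_force: [0.0, 0.5, 0.8]
opening: 0.281
finger_force: 0.0
t 10.85 [0.66   0.1259 0.0025] dir 104.8 F [0.  0.5 0.8] tilt [-0.002 -0.   ]
[0.665, 0.127, 0.004, 104.7] [-0.2  5.1 -1.5] yaw 0.1
[0.585, 0.106, 0.004, 104.7] [ -0.1 -77.6  -1.3] yaw 0.1
```

```bash
python3 -m crank '[[[0,-12,-1],0,183],[[0,-24,-1],0,183],[[0,-36,-1],0,183],[[0,-48,-1],0,183],[[0,-60,-1],0,183],[[0,-70,-1],0,183],[[0,-77,-1],0,183],[[0,-77,-1],0,183]]';python3 -m crank '[[[0,20,0],0,183],[[0,40,0],0,183],[[-20,50,-40],0,183],[[-50,70,-80],0,183],[[-50,110,-80],0,183],[[-50,150,-80],0,183],[[-50,150,-80],0,183]]'
python3 - <<'E'
from h import *
for n in("side","top"):
    c=read_camera(n);P=world(c)
    m=(P[...,2]>.012)&(P[...,2]<.03)&(P[...,0]>.48)&(P[...,0]<.65)&(P[...,1]>.03)&(P[...,1]<.139)
    q=P[m]
    if len(q)>20:
        t=q[q[:,2]>.021];print(n,len(q),q.min(0),q.max(0),t.mean(0),cv2.minAreaRect(t[:,:2].astype(np.float32)*1000))
E
python3 go.py
```

```text
time: 11.65
eef_pos: [0.586, 0.1058, 0.0046]
tcp_rot: [0.611, 0.792, -0.0, -0.0]
contact_force: [0.4, -0.5, -0.4]
opening: 0.286
finger_force: 0.0
time: 12.35
eef_pos: [0.7486, 0.0962, 0.0844]
tcp_rot: [0.61, 0.792, 0.001, 0.001]
contact_force: [-0.4, -0.5, -0.5]
opening: 0.282
finger_force: 0.0
side 112 [0.51487    0.08981992 0.01205573] [0.56048709 0.13334278 0.02730934] [0.53767028 0.11183334 0.02432049] ((538.3633422851562, 114.28162384033203), (45.058624267578125, 34.014339447021484), 70.70110321044922)
t 12.45 [0.7447 0.0959 0.0833] dir 104.8 F [0.3 0.1 0.3] tilt [-0.001 -0.   ]
```

```bash
python3 go.py .541 .045 .083 91  .541 .045 .004 91
```

```text
t 12.45 [0.7447 0.0959 0.0833] dir 104.8 F [0.3 0.1 0.3] tilt [-0.001 -0.   ]
[0.541, 0.045, 0.083, 91.0] [   2.7 -209.9    0.6] yaw 13.8
[0.541, 0.045, 0.004, 91.0] [   2.7 -209.8   79.6] yaw 13.8
```

```bash
python3 -m crank '[[[-20,-45,0],2,183],[[-20,-90,0],5,183],[[-10,-135,0],9,183],[[3,-180,0],12,183],[[3,-210,0],13.8,183],[[3,-210,30],13.8,183],[[3,-210,60],13.8,183],[[3,-210,78],13.8,183],[[3,-210,79],13.8,183]]'; python3 go.py .548 .226 .004 91
```

```text
time: 13.35
eef_pos: [0.5368, 0.0455, 0.0027]
tcp_rot: [0.701, 0.713, -0.002, -0.003]
contact_force: [0.5, 0.6, 0.3]
opening: 0.285
finger_force: 0.0
t 13.35 [0.5368 0.0455 0.0027] dir 91.0 F [0.5 0.6 0.3] tilt [-0.007  0.001]
[0.548, 0.226, 0.004, 91.0] [180.3  14.2  -1.3] yaw -0.0
```

```bash
python3 -m crank '[[[12,4,0],0,183],[[24,4,0],0,183],[[36,5,0],0,183],[[48,6,0],0,183],[[60,7,0],0,183],[[72,8,0],0,183],[[84,9,0],0,183],[[96,10,0],0,183],[[108,11,0],0,183],[[120,11,0],0,183]]'; python3 go.py .548 .226 .004 91
```

```text
time: 14.35
eef_pos: [0.5497, 0.1664, 0.0053]
tcp_rot: [0.701, 0.713, 0.0, -0.0]
contact_force: [-0.8, -0.8, 0.6]
opening: 0.281
finger_force: 0.3
t 14.35 [0.5497 0.1664 0.0053] dir 91.0 F [-0.8 -0.8  0.6] tilt [-0.  0.]
[0.548, 0.226, 0.004, 91.0] [59.6 -0.7  1.3] yaw -0.0
```

```bash
python3 -m crank '[[[12,0,1],0,183],[[24,0,1],0,183],[[36,0,1],0,183],[[46,0,1],0,183],[[54,0,1],0,183],[[58,0,1],0,183],[[58,0,1],0,183],[[30,0,1],0,183],[[0,0,0],0,183],[[-20,0,-40],0,183]]'; python3 go.py .570 -.18 .085 99.5
```

```text
time: 15.35
eef_pos: [0.545, 0.1431, 0.04]
tcp_rot: [0.701, 0.713, -0.005, -0.004]
contact_force: [-0.1, 0.3, -0.0]
opening: 0.284
finger_force: 0.0
t 15.35 [0.545  0.1431 0.04  ] dir 90.9 F [-0.1  0.3 -0. ] tilt [-0.013 -0.001]
[0.57, -0.18, 0.085, 99.5] [-323.6   19.3  -44.8] yaw -8.6
```

```bash
python3 -m crank '[[[-25,0,-40],-1,183],[[-65,3,-45],-2,183],[[-105,6,-45],-3,183],[[-145,9,-45],-4,183],[[-185,12,-45],-5,183],[[-225,14,-45],-6,183],[[-265,16,-45],-7,183],[[-300,18,-45],-8,183],[[-324,19,-45],-8.6,183],[[-324,19,-45],-8.6,183]]'; python3 loc.py .561 -.126 .548 .256 .462 .256; python3 go.py .570 -.18 .004 99.5  .510 .182 .004 99.5
```

```text
time: 16.35
eef_pos: [0.5744, -0.1819, 0.0907]
tcp_rot: [0.647, 0.762, -0.0, 0.001]
contact_force: [0.2, 1.2, 0.2]
opening: 0.281
finger_force: 0.0
112 [ 0.5624 -0.1223  0.0221] [0.038 0.032 0.023] 87.31257629394531
166 [0.5463 0.2522 0.0214] [0.05  0.051 0.024] 59.15843963623047
143 [0.4622 0.2623 0.0214] [0.037 0.055 0.023] 35.94394302368164
t 16.4 [ 0.5741 -0.18    0.0903] dir 99.4 F [0.9 0.6 0.4] tilt [0. 0.]
[0.57, -0.18, 0.004, 99.5] [ 0.6 -4.1 86.3] yaw -0.1
[0.51, 0.182, 0.004, 99.5] [367.6  -4.3  86.4] yaw -0.1
```

Block and disc are both in the tray. The stub is next.

```bash
python3 -m crank '[[[0,-4,40],0,183],[[0,-4,70],0,183],[[0,-4,86],0,183],[[0,-4,86],0,183],[[0,-4,86],0,183]]'; python3 go.py .510 .182 .003 99.5
```

```text
time: 16.9
eef_pos: [0.5709, -0.1784, 0.0047]
tcp_rot: [0.645, 0.764, 0.0, 0.0]
contact_force: [0.3, 0.3, 1.4]
opening: 0.283
finger_force: 0.0
t 16.9 [ 0.5709 -0.1784  0.0047] dir 99.6 F [0.3 0.3 1.4] tilt [ 0. -0.]
[0.51, 0.182, 0.003, 99.5] [3.655e+02 1.000e-01 1.700e+00] yaw 0.1
```

```bash
python3 -m crank '[[[12,0,2],0,183],[[24,0,2],0,183],[[36,0,2],0,183],[[48,0,2],0,183],[[60,0,2],0,183],[[72,0,2],0,183],[[84,0,2],0,183],[[96,0,2],0,183],[[108,0,2],0,183],[[120,0,2],0,183]]'
python3 - <<'E'
from h import *
c=read_camera("side");cv2.imwrite("pics/s5.png",cv2.resize(c["frame"][110:270,150:350],None,fx=3,fy=3))
E
python3 go.py .510 .182 .003 99.5
```

```text
time: 17.9
eef_pos: [0.5503, -0.0596, 0.0023]
tcp_rot: [0.646, 0.764, -0.0, 0.0]
contact_force: [-0.6, -0.2, 0.0]
opening: 0.283
finger_force: 0.2
t 17.95 [ 0.5496 -0.0581  0.002 ] dir 99.6 F [0.2 1.8 0.8] tilt [-0.001  0.001]
[0.51, 0.182, 0.003, 99.5] [243.3   1.   -0.7] yaw 0.1
```

View pics/s5.png

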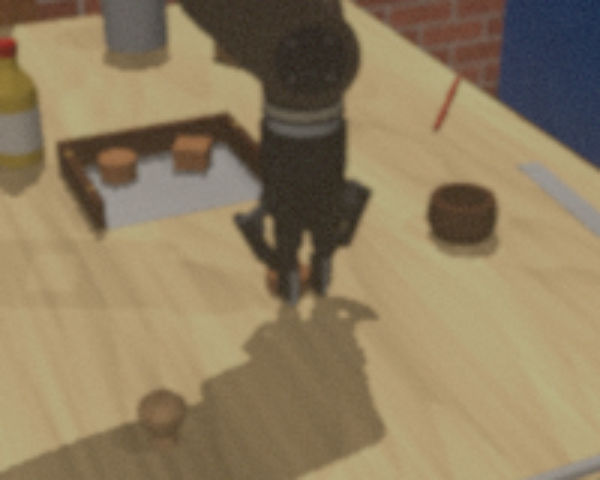

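The disc (117,165) and block (192,155) are inside the tray, and the stub is ahead of the fingers at (285,280). I'll keep pushing.

```bash
python3 -m crank '[[[13,0,-1],0,183],[[26,0,-1],0,183],[[39,0,-1],0,183],[[52,0,-1],0,183],[[65,0,-1],0,183],[[78,0,-1],0,183],[[91,0,-1],0,183],[[104,0,-1],0,183],[[117,0,-1],0,183],[[130,0,-1],0,183]]'
python3 - <<'E'
from h import *
c=read_camera("side");cv2.imwrite("pics/s6.png",cv2.resize(c["frame"][110:270,150:350],None,fx=3,fy=3))
E
python3 go.py .510 .182 .003 99.5
```

```text
time: 18.95
eef_pos: [0.5287, 0.0686, 0.0033]
tcp_rot: [0.646, 0.764, -0.0, -0.0]
contact_force: [1.0, 0.6, -0.2]
opening: 0.286
finger_force: 0.1
t 19.0 [0.5281 0.0701 0.0032] dir 99.6 F [-0.7  1.2  0.2] tilt [-0.001  0.001]
[0.51, 0.182, 0.003, 99.5] [113.3   0.9   0.3] yaw 0.1
```

View pics/s6.png

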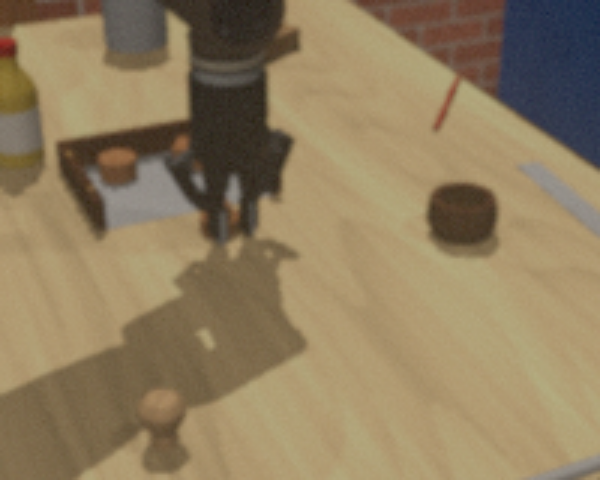

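The stub (220,220) is still cradled and lined up with the gap between the disc and the block. I'll finish the push, back out, and lift clear.

```bash
python3 -m crank '[[[13,0,0],0,183],[[26,0,0],0,183],[[39,0,0],0,183],[[52,0,0],0,183],[[65,0,0],0,183],[[78,0,0],0,183],[[90,0,0],0,183],[[100,0,0],0,183],[[107,0,0],0,183],[[110,0,0],0,183]]'; python3 -m crank '[[[-25,0,0],0,183],[[-55,0,0],0,183],[[-80,0,-30],0,183],[[-110,0,-75],0,183],[[-150,0,-110],0,183],[[-190,0,-110],0,183],[[-230,0,-110],0,183],[[-260,0,-110],0,183],[[-260,0,-110],0,183],[[-260,0,-110],0,183]]'; python3 loc.py .505 .21 .546 .252 .462 .256 .743 -.006 .374 -.203
python3 - <<'E'
from h import *
c=read_camera("top");cv2.imwrite("pics/t7.png",cv2.resize(c["frame"][120:280,120:400],None,fx=2.8,fy=2.8))
E
```

```text
time: 20.0
eef_pos: [0.5105, 0.1768, 0.0033]
tcp_rot: [0.645, 0.764, -0.0, 0.0]
contact_force: [-0.2, 0.7, 0.2]
opening: 0.282
finger_force: 0.1
time: 21.0
eef_pos: [0.5536, -0.0809, 0.1131]
tcp_rot: [0.646, 0.763, 0.0, -0.0]
contact_force: [0.2, 0.6, -0.6]
opening: 0.279
finger_force: 0.0
141 [0.5051 0.2061 0.0216] [0.038 0.041 0.024] 89.15383911132812
167 [0.5462 0.2522 0.0201] [0.05  0.051 0.022] 59.35022735595703
139 [0.4623 0.2557 0.0197] [0.037 0.041 0.02 ] 89.26514434814453
200 [ 0.7394 -0.0076  0.0229] [0.059 0.06  0.021] 78.93141174316406
12 [ 0.3737 -0.2044  0.0312] [0.034 0.034 0.005] 25.333770751953125
```

View pics/t7.png

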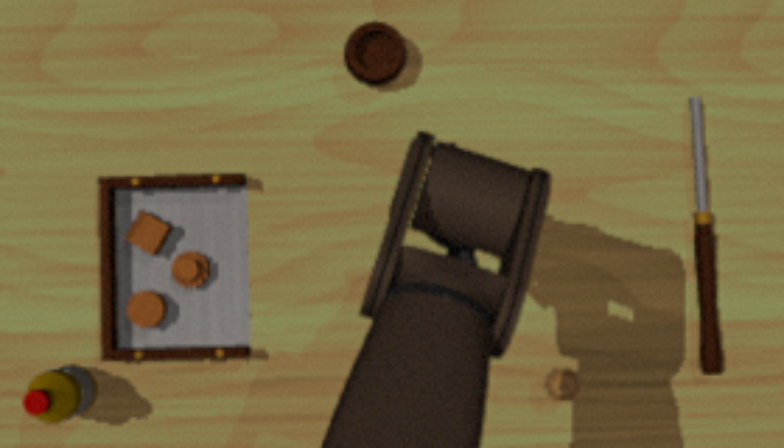

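The block (148,233), stub (190,268) and disc (147,309) are all well inside the tray. The knob, holder, gouge and glue are where they started, and the arm is clear.

```bash
python3 -c "
from plant import ctrl
print(ctrl.sign_off())"
```

```text
the job is handed in; nothing more can be done
None
```

I handed the job in at about 21 s with all three offcuts lying inside the tray, the knob, holder, gouge and glue bottle unmoved, and the arm clear; the block jammed once against the tray's wall end (about 61 N at the wrist) before I freed it, and no verdict came back.

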